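# Offer up a cast lever to the drilling fixture

## Robot

A 7-joint arm with a two-finger parallel gripper is mounted at the origin on a cart in front of the work surface, level with it; the furniture and walls round the work are solid. World frame = base frame: x ahead of the robot, y to its left, z up, the work surface at z = 0. Lengths are in mm, angles in rad, forces in N, time in s.
With the tool pointing down it reaches from about 350 to 900 mm from the base axis. Payload 7.2 kg.
Tool frame: the origin (TCP) lies on the centre line of the jaws, within the pads' length; the fingertips stand 22 mm ahead of it and the grasp point (between the pads) lies 3 mm ahead of it (manip.tip_reach is the distance from the TCP to the fingertips, in mm); z points along the fingers, y is the line along which they close (so a half turn about z gives the same grasp; the last joint's range is limited). The gripper opens to 88 mm and grips with 3 to 60 N. Pads are 20 mm wide; open, the fingers measure 115 mm over their backs; the gripper's body (75 mm by 178 mm) begins 61 mm behind the grasp point.
Start: joints at [1.086, 0.411, -0.013, 1.596, 0.006, 1.134, -0.082], TCP at [253.011, -571.501, 244.653] pointing down, gripper open.
Joint ranges: [-2.95, 2.95], [-0.29, 1.99], [-1.47, 1.44], [0.14, 2.54], [-1.03, 4.17], [0.13, 1.85], [-2.86, 2.86]. Speed limits (rad/s): [2.39, 2.39, 3.01, 3.01, 3.14, 3.14, 3.14].

## Interface

Orientations are given as a rotation vector (axis times angle).
In Python, from bench import manip gives the robot as it stands. The module is installed in compiled form; this text tells all that it offers.
- The arm moves only by the shell command python3 -m pendant 'ROWS' [FORCE]. ROWS is JSON, a list of rows, each a list of 5 numbers: the shift along the world's x, y, z in m, then the turn about the world's z in degrees, then the closure, from -1 (fully open) to 1 (shut). In form: [[x, y, z, turn, fingers], ...]. A call has 1 to 5 rows; each row shifts and turns the commanded pose from where the row before left it; what a row does not reach is not made up. A row lasts 1/10 s, in which the tool goes at most 50 mm and 8.59 degrees, less where a joint would pass 70% of its speed; a pose out of reach is approached as far as the arm can. A call with a gripper value outside its range is refused whole. The fingers move at their own pace and stop on an object; FORCE is the grip in N (left out, the last holds). Time passes only in rows, so rows that do not move let the fingers close. It gives the time, the measured TCP pose, the force, the opening and the grip force at its end, in the units of the state.
- manip.sense(): the state, without advancing time (a new reading comes with each control period).
- manip.get_image(name): name is "side" or "top" or "wrist"; returns the picture (384x512x3 uint8, red, green, blue); there is no depth.
- manip.camera_params(name): a dict with "fx", "fy", "cx", "cy" (pixels), "k1" (the pictures are not rectified: a ray, as slopes to the right and down, at radius r is drawn at 1 + k1 r^2 times it, then the intrinsics apply), "origin" and "attitude" of the camera in the world; the wrist camera has in their place "mount" (4x4, takes a point from camera to tool coordinates, whose origin is the TCP and whose axes are the flange's). Camera axes: x right, y up, looking along -z (the intrinsics and any distortion apply to the point x, -y, -z); pixel columns grow to the right and rows downward; lengths in mm; the calibration is good to about 2 mm. A picture is of the moment at which its call begins: read the wrist's pose just before it. camera_params takes no time and is no camera call.
- manip.finish_job(): hands the job in; it is judged then, once.
The state is a dict: "clock": time; "qpos": joint angles; "joint_vel": joint speeds; "tau": joint torques, N m; "position": TCP position; "ee_rot": TCP orientation; "wrist_force": force on the tool from outside, world axes, zero at the start; "moment": the same for the moment, N m; "width": finger opening in mm; "finger_force": force on a finger pad.
Only numpy, scipy, OpenCV 4.12 (cv2) and the standard library are available. Lean on these libraries where they do the work, as an engineer would, in place of code of your own. Each camera call takes 0.05 s, during which the arm holds its last target. There are 200 camera calls.

## Task

First swing the red clamp arm of the drilling fixture fully open by its black knob, so that the space above the fixture is clear. Then grip the blue cast lever on its white-painted balance mark, lift it and hold it level and still about 3 cm above the fixture's pin tips, its big hub straight over the thick post and its small eye straight over the thin pin, touching nothing but the gripper. Finish while holding it there; do not lower it or let go, and leave the other things where they are.

Things in the scene. Friction and masses are not known exactly. Their poses are not given: they have to be found in the camera images.
- lever_balance (a point): Balance point (centre of mass) of the loose blue lever, about 0.6 kg, marked by a white band 24 mm long on its arm; mid cross-section, 23 mm above the lever's underside. Arm: straight, level bar 14 mm wide, 12 to 34 mm above the underside. x: from hub to eye; z: up. The hub's edge is 27 mm away on the -x side. The lever lies flat on a fixed plywood board whose top is 70 mm above the bench (z = 0.070).
- lever_hub (a point): Centre of the underside of the lever's big hub (52 mm across, 40 mm high, bore 31 mm), 53 mm from the balance point along the lever's -x. Same axes as lever_balance.
- lever_eye (a point): Centre of the underside of the lever's small eye (26 mm across, 34 mm high, bore 15 mm), 123 mm from the balance point along +x, 176 mm from the hub. Same axes.
- post_tip (a point): Top centre of the fixture's thick steel post (28 mm across, top 55 mm above the plywood board, z = 0.125). The fixture is a dark steel plate 250x130x15 mm fixed to the board; x axis: from the thick post to the thin pin; z up.
- pin_tip (a point): Top centre of the fixture's thin steel pin (12 mm across, top 55 mm above the board), 176 mm from the post along the fixture's x. Same axes as post_tip.
- clamp_pivot (a point): Point on the vertical hinge axis of the red clamp arm, at the height of the middle of the knob (96 mm above the board, z = 0.166); it lies on a pillar on the fixture, 110 mm from the post along fixture +x and 48 mm towards fixture -y. Same axes as post_tip.
- clamp_knob (a point): Middle of the clamp's upright black knob, a cylinder 18 mm across and 40 mm high (z = 0.146 to 0.186), 62 mm from the hinge axis, standing on the end of the red arm, which is 20 mm wide and lies at z = 0.134 to 0.147.
- clamp (a joint): Angle of the clamp arm: 0 closed, pointing along fixture +y across the plate between post and pin; grows as it swings towards fixture +x (clockwise from above), 1.57 when it points along fixture +x, stop at 2.0, fully open. It turns easily (about 0.06 N m of friction) and stays where it is left.
- hammer: Bystander, to be left alone: hammer with wooden handle, 102x312x27 mm, lying; origin at the centre of its underside.
- green_tube: Bystander, to be left alone: green and white tube, 42x147x42 mm, lying; origin at the centre of its underside.
- white_bottle: Bystander, to be left alone: white glue bottle with red cap, 34x34x100 mm, standing; origin at the centre of its underside.
- driver_orange: Bystander, to be left alone: screwdriver with orange handle, 34x210x31 mm, lying; origin at the centre of its underside.
- tape_roll_2: Bystander, to be left alone: yellow tape roll, 68x68x18 mm, flat; origin at the centre of its underside.
- orange_box: Bystander, to be left alone: orange carton, 86x151x52 mm; origin at the centre of its underside.
- bolt_0: Bystander, to be left alone: steel bolt, 15x45x13 mm, lying on the board; origin at the centre of its underside.

How it is judged (in metres and radians):
On the way, in this order (a step that is already met when the one before it is completed fails the run):
1. the clamp arm is swung open (beyond 1.4 rad) (value of joint clamp above 1.4 rad), for 0.2 s.
2. the lever is lifted off the board in the gripper (height (world z) of lever_balance above 0.125 m and contact force between the fingers and lever above 1 N), for 0.2 s.
At the end, for the whole second after the job is handed in: Clamp open beyond 1.4 rad; lever held still in the fingers within 16 mm of its balance point, level within 4 degrees, hub and eye centres within 12 mm of straight above post and pin, undersides 10 to 60 mm above the tips, not touching the fixture (value of joint clamp above 1.4 rad and horizontal distance between lever_hub and post_tip below 0.012 m and horizontal distance between lever_eye and pin_tip below 0.012 m and z of lever_hub in the frame of post_tip between 0.01 and 0.06 m and z of lever_eye in the frame of pin_tip between 0.01 and 0.06 m and angle between lever_balance's own z axis and vertical below 0.07 rad and x of the grasp point in the frame of lever_balance between -0.016 and 0.016 m and contact force between the fingers and lever above 2 N and contact force between lever and fixture below 0.2 N and linear speed of lever below 0.02 m/s and angular speed of lever below 0.1 rad/s); the arm keeps its last pose, push and grip.
It fails at once if a bystander is moved by more than 25 mm (distance of any of hammer, green_tube, white_bottle, driver_orange, tape_roll_2, orange_box, bolt_0 from where it was at the start of the episode above 0.025 m).
It also fails if it takes over 51 s, if anything falls off the work surface, if the arm or the gripper's body presses on something with over 40 N, if the wrist force passes 120 N, or if a joint passes its speed limit or range.

## Working session

There is one attempt and no reset: what is moved stays moved. The work goes in short steps, Python scripts to look and compute and a shell command to move; the robot and the scene stay as the last step left them, time stands still between calls to the robot, and variables do not carry over. Pictures are saved under pics/ and viewed, at most 10 in all, crops included, and the job is handed in when it is done.

```bash
mkdir -p pics
cat > h.py <<'E'
import numpy as np, cv2
from scipy.spatial.transform import Rotation as R
from bench import manip
def cam(name, st=None):
    p=manip.camera_params(name)
    if name=="wrist":
        M=np.array(p["mount"],float); T=np.eye(4); T[:3,:3]=R.from_rotvec(st["ee_rot"]).as_matrix(); T[:3,3]=st["position"]
        W=T@M; return p,W[:3,3],W[:3,:3]
    a=np.array(p["attitude"],float)
    Rm=R.from_rotvec(a).as_matrix() if a.size==3 else a.reshape(3,3)
    return p,np.array(p["origin"],float),Rm
def ray(c,u,v):
    p,o,Rm=c
    d=np.array([(u-p["cx"])/p["fx"],(v-p["cy"])/p["fy"]]); s=d.copy()
    for _ in range(20): s=d/(1+p["k1"]*(s@s))
    return o,Rm@np.array([s[0],-s[1],-1.])
def onz(c,u,v,z):
    o,d=ray(c,u,v); return o+d*(z-o[2])/d[2]
def proj(c,P):
    p,o,Rm=c; q=Rm.T@(np.array(P,float)-o); s=np.array([q[0],-q[1]])/-q[2]; s=s*(1+p["k1"]*(s@s))
    return s[0]*p["fx"]+p["cx"], s[1]*p["fy"]+p["cy"]
def snap(n,f):
    im=manip.get_image(n); cv2.imwrite("pics/"+f,im[:,:,::-1]); return im
E
python3 - <<'E'
from h import *
for n in("side","top","wrist"): print(n,manip.camera_params(n))
s=manip.sense(); print(s)
a=snap("top","t0.png"); b=snap("side","s0.png")
cv2.imwrite("pics/t0b.png",cv2.resize(a[:,:,::-1],(800,600),interpolation=cv2.INTER_CUBIC))
E
```

```text
side {'fx': 427.4448813630828, 'fy': 427.4448813630828, 'cx': 253.53887864581574, 'cy': 195.17660523070492, 'k1': -0.12017256721745809, 'origin': array([  64.04982293, 1237.08149825,  831.69503361]), 'attitude': array([ 0.29324341, -1.42880556, -2.4004665 ])}
top {'fx': 465.29100736941547, 'fy': 465.29100736941547, 'cx': 255.43104701503506, 'cy': 188.95413033917205, 'k1': -0.0009532427991178513, 'origin': array([ 373.27377836,   28.56640982, 1541.16690534]), 'attitude': array([ 0.09970145, -0.09943485, -1.57921555])}
wrist {'fx': 326.4247925785364, 'fy': 326.4247925785364, 'cx': 252.08441038131426, 'cy': 192.21378122136215, 'k1': -0.04921423072756185, 'mount': array([[-1.36326765e-04,  9.67169318e-01,  2.54132822e-01,
         6.89412025e+01],
       [ 9.99999944e-01,  2.09734284e-04, -2.61759997e-04,
        -7.23830757e-01],
       [-3.06466604e-04,  2.54132772e-01, -9.67169292e-01,
        -1.38773107e+02],
       [ 0.00000000e+00,  0.00000000e+00,  0.00000000e+00,
         1.00000000e+00]])}
{'clock': 0.0, 'qpos': array([ 1.08577268,  0.41192059, -0.01269736,  1.59705722,  0.00556855,
        1.13429003, -0.08218631]), 'joint_vel': array([-0.00132119,  0.00115832, -0.00019013,  0.00099993,  0.00195623,
       -0.00155237, -0.00041364]), 'tau': array([-1.52334553e-03, -5.87970471e+01,  6.41408209e-01, -2.91086197e+01,
       -5.37233509e-02,  1.81751302e-02,  1.45605104e-04]), 'position': array([ 252.80611838, -571.06492145,  243.79083336]), 'ee_rot': array([-3.07205879e+00, -6.49705889e-01,  6.75917396e-04]), 'wrist_force': array([0.60791994, 0.65715543, 0.49204287]), 'moment': array([-0.00556148, -0.00733872, -0.02499433]), 'finger_force': 0.0, 'width': 87.78238117646222}
```

View pics/t0b.png

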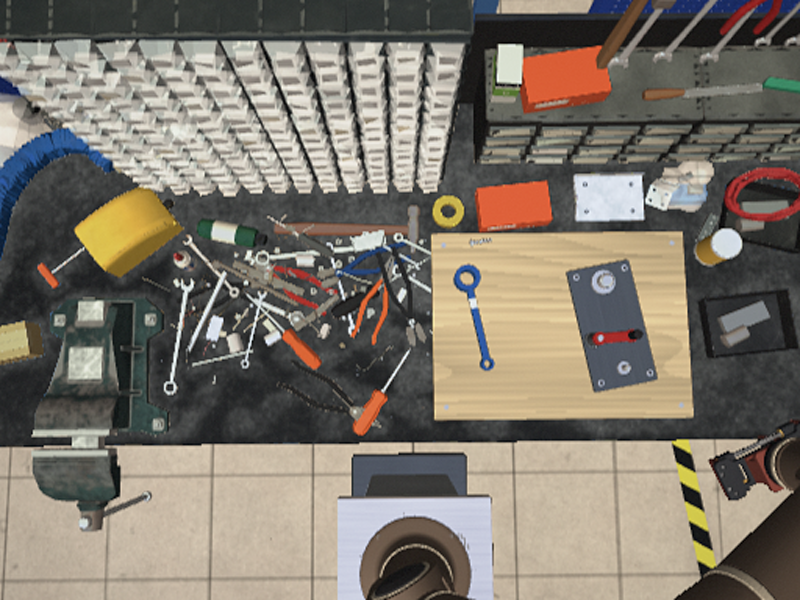

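View pics/s0.png

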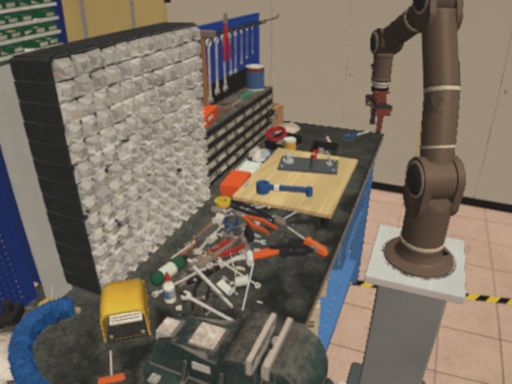

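The top view (800x600 scaling) shows the lever hub at (467,279), band at (474,303) and eye at (487,364). On the fixture, the post is at (602,283), the pin at (624,368), and the knob at about (635,335). The clamp is closed, pointing image-right.

Run:
```python
from h import *
im=cv2.imread("pics/t0.png"); c=cam("top"); k=.64
def P(u,v,z): return onz(c,u*k,v*k,z)[:2]
for n,u,v,z in [("post",602,283,125),("pin",624,368,125),("knob",636,334,186),("pivot",600,338,147),("hub",467,279,110),("eye",487,364,104),("band",474,303,104)]: print(n,P(u,v,z).round(1))
# fixture & lever by colour
hsv=cv2.cvtColor(im,cv2.COLOR_BGR2HSV)
roi=np.zeros(im.shape[:2],np.uint8); roi[158:258,282:340]=1
m=cv2.inRange(hsv,(100,130,50),(125,255,255))*roi
ys,xs=np.nonzero(m); print(len(xs))
pts=np.array([onz(c,x,y,100)[:2] for x,y in zip(xs,ys)])
print("rect",cv2.minAreaRect(pts.astype(np.float32)))
t0=im[150:262,275:440]; cv2.imwrite("pics/t0c.png",cv2.resize(t0,None,fx=4.8,fy=4.8,interpolation=cv2.INTER_CUBIC))
print(manip.sense()["clock"])
```

```text
post [ 573.5 -371.6]
pin [ 406.6 -406.6]
knob [ 468.1 -413.4]
pivot [ 463.9 -356.6]
hub [ 586.6 -107.6]
eye [ 417.9 -143.7]
band [ 539. -121.]
320
rect ((511.15704345703125, -118.00801086425781), (210.28468322753906, 49.88605499267578), 7.485236644744873)
0.1
```

View pics/t0c.png

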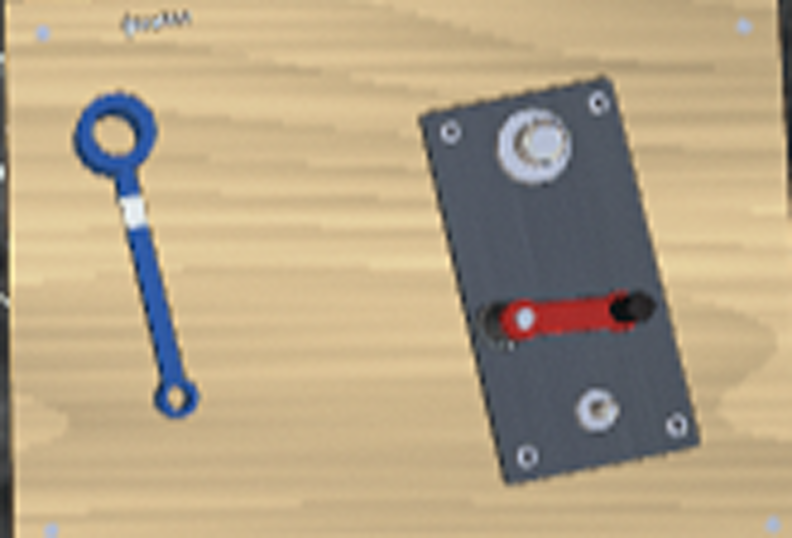

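The crop (x4.8, origin 275,150) shows the post tip at (544,144), the pin tip at (602,407) and the knob top at (640,306). The lever hub is at (116,135), the eye at (177,397), and the band at (133,211).

Run:
```python
from h import *
c=cam("top")
def P(u,v,z): return onz(c,275+u/4.8-.4,150+v/4.8-.4,z)[:2]
Q={n:P(u,v,z) for n,u,v,z in [("post",544,144,125),("pin",602,407,125),("knob",640,306,186),("pivot",525,318,150),("hub",116,135,110),("eye",177,397,104),("band",133,211,104)]}
for n in Q: print(n,Q[n].round(1))
for a,b in(("post","pin"),("hub","eye")):
    d=Q[b]-Q[a]; print(a,b,np.hypot(*d),np.degrees(np.arctan2(d[1],d[0])))
d=Q["pin"]-Q["post"];x=d/np.hypot(*d);y=np.array([-x[1],x[0]])
pv=Q["post"]+110*x-48*y; print("pivot calc",pv)
k=Q["knob"]-pv; print("knob r",np.hypot(*k),"angle",np.arctan2(k@x,k@y))
for a in(0,.5,1,1.4,1.6,1.8,2.0): print(a,(pv+62*(np.sin(a)*x+np.cos(a)*y)).round(1))
d=Q["eye"]-Q["hub"]; print("bal",Q["hub"]+53*d/np.hypot(*d))
s=manip.sense();print(R.from_rotvec(s["ee_rot"]).as_matrix().round(3))
```

```text
post [ 578.1 -380. ]
pin [ 410.  -408.7]
knob [ 469.3 -416. ]
pivot [ 465.1 -355.8]
hub [ 589.2 -107.3]
eye [ 419.9 -143.2]
band [ 540.2 -117.8]
post pin 170.55545933102513 -170.28225663946944
hub eye 173.06691294634427 -168.0416550557692
pivot calc [ 461.61086226 -351.21621484]
knob r 65.27368223166066 angle 0.05213801994454081
0 [ 472.1 -412.3]
0.5 [ 441.5 -409.9]
1 [ 415.8 -393. ]
1.4 [ 403.2 -371.9]
1.6 [ 400.2 -359.9]
1.8 [ 399.7 -347.5]
2.0 [ 401.7 -335.3]
bal [ 537.33698279 -118.29003744]
[[ 0.914  0.405 -0.001]
 [ 0.405 -0.914  0.001]
 [-0.    -0.001 -1.   ]]
```

```bash
python3 -m pendant '[[0.022,0.016,0,7.6,-1],[0.022,0.016,0,7.6,-1],[0.022,0.016,0,7.6,-1],[0.022,0.016,0,7.6,-1],[0.022,0.016,0,7.6,-1]]' 6
python3 -m pendant '[[0.021,0.015,0,7.6,-1],[0.021,0.015,0,7.6,-1],[0.021,0.015,0,7.6,-1],[0.021,0.015,0,7.6,-1],[0.021,0.015,0,7.6,-1]]'
python3 -m pendant '[[0,0,0,0,-1],[0,0,0,0,-1]]'
python3 - <<'E'
from h import *
s=manip.sense(); im=snap("wrist","w1.png"); np.save("w1.npy",np.r_[s["position"],s["ee_rot"]])
print(s["clock"],s["position"],s["ee_rot"],s["qpos"])
E
```

```text
clock: 0.6
position: [363.6, -490.6, 244.3]
ee_rot: [-2.69, -1.622, 0.0]
wrist_force: [-0.7, -0.1, -0.0]
width: 87.8
finger_force: 0.0
clock: 1.1
position: [468.6, -415.8, 244.2]
ee_rot: [-2.015, -2.409, 0.0]
wrist_force: [0.1, 0.2, 0.4]
width: 87.9
finger_force: 0.0
clock: 1.3
position: [467.9, -416.3, 244.1]
ee_rot: [-2.022, -2.403, 0.0]
wrist_force: [-0.2, -0.8, -0.5]
width: 88.0
finger_force: 0.0
1.3 [ 467.88268624 -416.30384291  244.14301819] [-2.0222416e+00 -2.4029313e+00  2.2745165e-04] [ 0.90391456  0.44099104 -0.35526404  1.57429702  0.1629349   1.156602
  0.68562889]
```

View pics/w1.png

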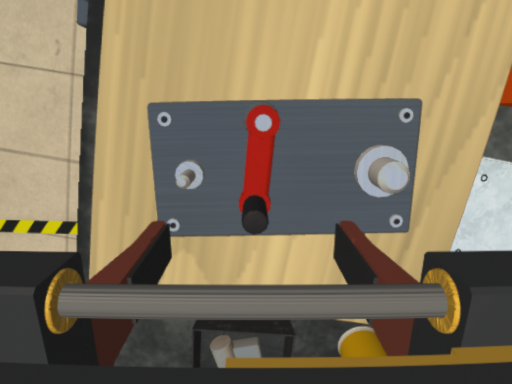

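The wrist view shows the knob top at about (255,220), the post tip at (394,176), the pin tip at (183,181) and the pivot cap at (263,123). The clamp is near closed, and the knob sits between the open fingers.

```bash
cat > fx.py <<'E'
from h import *
def fixture(c,post,pin):
    a=onz(c,*post,125)[:2]; b=onz(c,*pin,125)[:2]; d=b-a
    print("post",a.round(1),"pin",b.round(1),"len",np.hypot(*d).round(1),"ang",np.degrees(np.arctan2(d[1],d[0])).round(2)); return a,b
E
python3 - <<'E'
from fx import *
w=np.load("w1.npy"); c=cam("wrist",dict(position=w[:3],ee_rot=w[3:]))
a,b=fixture(c,(394,176),(183,181))
x=(b-a)/np.hypot(*(b-a)); y=np.array([-x[1],x[0]]); m=(a+b)/2-88*x
pv=m+110*x-48*y; k=onz(c,255,220,186)[:2]
# plate corners z=85
q=[onz(c,u,v,85)[:2] for u,v in((149,103),(421,98),(409,234),(161,237))]
print("plate",np.array(q).round(1).tolist(), "centre",np.mean(q,0), [np.hypot(*(q[i]-q[(i+1)%4])).round(0) for i in range(4)])
print("knob",k,"pivot calc",pv,"seen",onz(c,263,123,150)[:2])
r=k-pv; print(np.hypot(*r),np.arctan2(r@x,r@y))
for t in np.arange(0,2.01,.2): print(t.round(1),(pv+62*(np.sin(t)*x+np.cos(t)*y)).round(1))
E
```

```text
post [ 578.5 -381.2] pin [ 410.2 -414.7] len 171.7 ang -168.75
plate [[364.6, -359.6], [602.4, -313.4], [629.0, -440.3], [388.3, -484.9]] centre [ 496.09039864 -399.55934609] [np.float64(242.0), np.float64(130.0), np.float64(245.0), np.float64(127.0)]
knob [ 469.29150108 -416.32343409] pivot calc [ 463.41832205 -355.13386634] seen [ 464.9040036  -357.19343519]
61.47078520755989 0.10061270971558207
0.0 [ 475.5 -415.9]
0.2 [ 463.2 -417.1]
0.4 [ 450.9 -415.9]
0.6 [ 439.1 -412.1]
0.8 [ 428.2 -406.2]
1.0 [ 418.8 -398.2]
1.2 [ 411.1 -388.4]
1.4 [ 405.5 -377.4]
1.6 [ 402.3 -365.4]
1.8 [ 401.5 -353.1]
2.0 [ 403.1 -340.8]
```

```bash
python3 -m pendant '[[0.001,0,-0.034,0,-1],[0,0,-0.033,0,-1],[0,0,0,0,-1],[0,0,0,0,0.8],[0,0,0,0,0.8]]' 6
python3 -m pendant '[[0,0,0,0,0.8],[0,0,0,0,0.8],[0,0,0,0,0.8],[0,0,0,0,0.8]]'
```

```text
clock: 1.85
position: [469.4, -417.5, 179.5]
ee_rot: [2.022, 2.401, -0.0]
wrist_force: [0.6, 0.9, 0.3]
width: 75.3
finger_force: 0.0
clock: 2.25
position: [469.1, -416.6, 178.1]
ee_rot: [2.022, 2.404, -0.0]
wrist_force: [0.5, 0.5, -0.8]
width: 43.3
finger_force: 0.0
```

```bash
python3 -m pendant '[[0,0,0,0,0.8],[0,0,0,0,0.8],[0,0,0,0,0.8],[0,0,0,0,0.8],[0,0,0,0,0.8]]'
```

```text
clock: 2.75
position: [469.1, -416.5, 177.6]
ee_rot: [-2.022, -2.405, -0.0]
wrist_force: [0.3, 0.3, -0.3]
width: 17.7
finger_force: 6.0
```

```bash
python3 -m pendant '[[-0.006,-0.0004,0,-5.7,0.8],[-0.006,0.0003,0,-5.7,0.8],[-0.006,0.001,0,-5.7,0.8],[-0.006,0.0015,0,-5.7,0.8],[-0.006,0.0025,0,-5.7,0.8]]'
python3 -m pendant '[[-0.0055,0.0028,0,-5.7,0.8],[-0.0055,0.003,0,-5.7,0.8],[-0.005,0.0037,0,-5.7,0.8],[-0.0045,0.0042,0,-5.7,0.8],[-0.004,0.0047,0,-5.7,0.8]]'
```

```text
clock: 3.25
position: [439.7, -410.9, 177.6]
ee_rot: [2.555, 1.828, 0.002]
wrist_force: [3.5, 1.9, -1.0]
width: 17.4
finger_force: 6.0
clock: 3.75
position: [416.4, -391.5, 177.6]
ee_rot: [-2.925, -1.145, -0.005]
wrist_force: [7.1, 4.2, -3.0]
width: 18.1
finger_force: 6.0
```

```bash
python3 -m pendant '[[-0.0038,0.005,0,-5.7,0.8],[-0.003,0.0053,0,-5.7,0.8],[-0.0026,0.0057,0,-5.7,0.8],[-0.0019,0.006,0,-5.7,0.8],[-0.0013,0.006,0,-5.7,0.8]]'
python3 -m pendant '[[-0.0007,0.0061,0,-5.7,0.8],[-0.0001,0.0061,0,-5.7,0.8],[0.0005,0.0061,0,-5.7,0.8],[0,0,0,0,0.8]]'
```

```text
clock: 4.25
position: [404.5, -364.3, 177.9]
ee_rot: [3.116, 0.39, 0.006]
wrist_force: [7.6, 0.6, -3.7]
width: 17.7
finger_force: 6.0
clock: 4.65
position: [404.1, -346.2, 178.1]
ee_rot: [3.14, -0.077, 0.006]
wrist_force: [5.9, -0.9, -3.6]
width: 17.7
finger_force: 6.0
```

```bash
python3 -m pendant '[[0,0,0,0,0],[0,0,0,0,0],[0,0,0,0,0],[0,0,0,0,0],[0,0,0.03,0,-1]]'
python3 -m pendant '[[0,0,0.03,0,-1],[0,0.03,0.01,0,-1],[0.01,0.04,0,0,-1],[0.02,0.04,0,5,-1],[0.02,0.03,0,5,-1]]'
```

```text
clock: 5.15
position: [399.6, -345.7, 204.8]
ee_rot: [-3.137, 0.075, 0.009]
wrist_force: [1.0, -0.7, -0.6]
width: 48.8
finger_force: 0.0
clock: 5.65
position: [451.8, -204.8, 248.1]
ee_rot: [3.135, 0.205, 0.001]
wrist_force: [0.7, -1.1, 0.4]
width: 86.3
finger_force: 0.0
```

```bash
python3 -m pendant '[[0.03,0.03,0,4,-1],[0.03,0.03,0,0,-1],[0.023,0.025,0,0,-1],[0,0,0,0,-1],[0,0,0,0,-1]]'
python3 - <<'E'
from h import *
s=manip.sense(); im=snap("wrist","w2.png"); np.save("w2.npy",np.r_[s["position"],s["ee_rot"]])
print(s["clock"],s["position"],s["ee_rot"])
E
```

```text
clock: 6.15
position: [534.5, -121.6, 247.3]
ee_rot: [-3.126, -0.311, 0.001]
wrist_force: [-0.4, 0.4, 1.1]
width: 87.9
finger_force: 0.0
6.15 [ 534.53976628 -121.62229903  247.25845905] [-3.12612835e+00 -3.10857125e-01  1.45695410e-03]
```

View pics/w2.png

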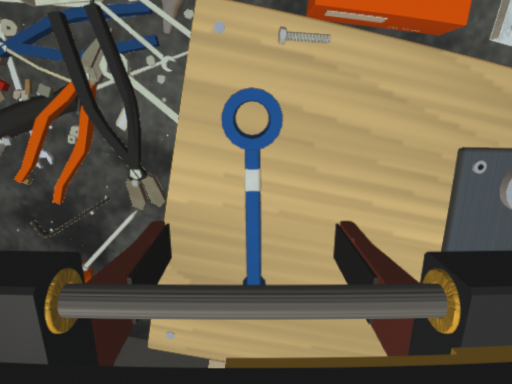

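The wrist view shows the white band centre at (252,180), the hub centre at (252,118), and the arm running nearly vertical to (254,275). A bolt lies at (305,37), clear of everything.

Run:
```python
from h import *
w=np.load("w2.npy"); c=cam("wrist",dict(position=w[:3],ee_rot=w[3:]))
im=cv2.imread("pics/w2.png"); hsv=cv2.cvtColor(im,cv2.COLOR_BGR2HSV)
m=cv2.inRange(hsv,(100,120,50),(125,255,255)); m[:, :210]=0; m[:,300:]=0; m[:80]=0
mid=[]
for v in range(195,275):
    x=np.nonzero(m[v])[0]
    if len(x): mid.append(onz(c,x.mean(),v,104)[:2]); 
mid=np.array(mid); vx,vy,x0,y0=cv2.fitLine(mid.astype(np.float32),cv2.DIST_HUBER,0,.01,.01).ravel()
print("line ang",np.degrees(np.arctan2(vy,vx)),"pt",x0,y0)
wb=[v for v in range(150,200) if im[v,252].min()>150]; print("band rows",wb[0],wb[-1])
a,b=[onz(c,252.5,v,104)[:2] for v in(wb[0]-.5,wb[-1]+.5)]; print("band len",np.hypot(*(a-b)),"centre",(a+b)/2)
h=onz(c,252,118.5,110)[:2]; d=(a+b)/2-h; print("hub",h,np.hypot(*d))
x=R.from_rotvec(w[3:]).as_matrix()[:,1]; print("tool y ang",np.degrees(np.arctan2(x[1],x[0])))
for T in("top",):
  pass
```

```text
line ang 11.846604 pt 489.72516 -130.68729
band rows 170 190
band len 19.03014139484765 centre [ 540.05055378 -120.28117482]
hub [ 592.46012181 -109.31451945] 53.54465754550937
tool y ang -78.64254111416987
```

```bash
python3 -m pendant '[[0.005,0.001,-0.05,0.5,-1],[0,0,-0.045,0,-1],[0,0,-0.04,0,-1],[0,0,0,0,-1],[0,0,0,0,-1]]' 50
```

```text
clock: 6.7
position: [539.1, -122.1, 113.5]
ee_rot: [3.125, 0.32, -0.002]
wrist_force: [0.6, -0.5, 0.8]
width: 87.6
finger_force: 0.0
```

```bash
python3 -m pendant '[[0.001,0.0015,-0.013,0,-1],[0,0,0,0,-1],[0,0,0,0,1],[0,0,0,0,1],[0,0,0,0,1]]' 50
python3 -m pendant '[[0,0,0,0,1],[0,0,0,0,1],[0,0,0,0,1],[0,0,0,0,1],[0,0,0,0,1]]'
python3 -m pendant '[[0,0,0,0,1],[0,0,0,0,1],[0,0,0,0,1]]'
```

```text
clock: 7.2
position: [540.9, -119.4, 100.6]
ee_rot: [3.125, 0.323, 0.002]
wrist_force: [-0.3, -0.2, -0.6]
width: 67.6
finger_force: 0.0
clock: 7.7
position: [540.6, -119.4, 99.9]
ee_rot: [-3.125, -0.322, 0.0]
wrist_force: [0.1, 0.8, -0.4]
width: 27.5
finger_force: 0.0
clock: 8.0
position: [540.6, -119.6, 99.9]
ee_rot: [3.125, 0.322, 0.0]
wrist_force: [0.5, -0.7, -0.8]
width: 13.5
finger_force: 50.0
```

```bash
python3 -m pendant '[[0,0,0.015,0,1],[0,0,0.03,0,1],[0,0,0.035,0,1],[0,0,0.035,0,1],[0,0,0.025,0,1]]'
python3 -m pendant '[[0,0,0,0,1],[0,0,0,0,1],[0,0,0,0,1]]'
python3 -c "
from h import *
print(manip.sense()['moment']);snap('side','s1.png')"
```

```text
clock: 8.5
position: [540.4, -119.3, 241.3]
ee_rot: [-3.125, -0.323, -0.0]
wrist_force: [0.9, -0.5, -5.8]
width: 13.4
finger_force: 50.0
clock: 8.8
position: [539.3, -119.2, 237.6]
ee_rot: [-3.124, -0.322, 0.006]
wrist_force: [-0.1, -0.4, -5.3]
width: 13.9
finger_force: 50.0
[-0.02039933  0.02576413 -0.04371023]
```

View pics/s1.png

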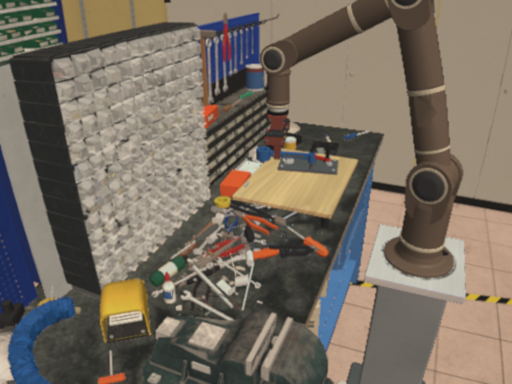

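The lever is off the board and looks level, with a 5.5 N load and negligible moment. I'll move to a viewpoint beside the fixture for one finer look at the post and pin.

```bash
python3 -m pendant '[[-0.015,-0.025,0.002,0,1],[-0.025,-0.04,0,0,1],[-0.025,-0.04,0,0,1],[-0.02,-0.025,0,0,1],[-0.005,-0.01,0,0,1]]'
python3 -m pendant '[[0,0,0,0,1],[0,0,0,0,1],[0,0,0,0,1]]'
python3 - <<'E'
from h import *
s=manip.sense(); im=snap("wrist","w3.png"); np.save("w3.npy",np.r_[s["position"],s["ee_rot"]])
print(s["clock"],s["position"],s["ee_rot"])
E
```

```text
clock: 9.35
position: [447.0, -262.7, 240.3]
ee_rot: [-3.126, -0.314, 0.006]
wrist_force: [0.7, -0.4, -5.6]
width: 13.9
finger_force: 50.0
clock: 9.65
position: [451.6, -257.6, 241.5]
ee_rot: [-3.123, -0.327, 0.0]
wrist_force: [0.9, -0.6, -6.3]
width: 13.6
finger_force: 50.0
9.65 [ 451.61163265 -257.59741214  241.45281667] [-3.12348565e+00 -3.26617689e-01  1.26910630e-04]
```

View pics/w3.png

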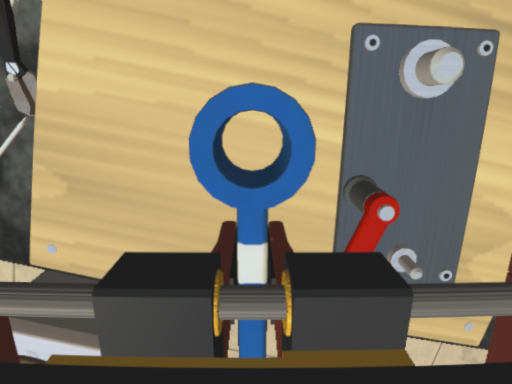

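The post tip is at (449,65) and the pin tip at (416,271). The clamp arm is swung open, pivot cap at (387,213). The held lever's hub top is at (252,145), with the arm straight down the image.

Run:
```python
from fx import *
w=np.load("w3.npy"); c=cam("wrist",dict(position=w[:3],ee_rot=w[3:]))
a,b=fixture(c,(449,65),(416,271))
h=onz(c,252.5,145,251.6)[:2]; print("hub",h,"pivot",onz(c,387,213,150)[:2])
hb=onz(c,252.5,141,251.6)[:2]; print("hub via bore",hb)
Rm=R.from_rotvec(w[3:]).as_matrix(); y=Rm[:2,1]; print("tool y",np.degrees(np.arctan2(y[1],y[0])), "TCP-hub",w[:2]-h, np.hypot(*(w[:2]-h)))
```

```text
post [ 580.5 -380.8] pin [ 413. -412.] len 170.3 ang -169.45
hub [ 504.53542728 -245.95744963] pivot [ 464.76624058 -357.2587069 ]
hub via bore [ 506.06571138 -245.63360378]
tool y -78.06074127667088 TCP-hub [-52.92379463 -11.63996251] 54.18871437440167
```

```bash
python3 -m pendant '[[0.012,-0.02,0,-0.7,1],[0.02,-0.035,0,-0.7,1],[0.022,-0.038,0,0,1],[0.016,-0.028,0,0,1],[0.007,-0.012,0,0,1]]'
python3 -m pendant '[[0,0,0,0,1],[0,0,0,0,1],[0,0,0,0,1],[0,0,0,0,1],[0,0,0,0,1]]'
```

```text
clock: 10.2
position: [529.2, -394.2, 240.9]
ee_rot: [3.128, 0.284, -0.0]
wrist_force: [-0.4, 0.3, -5.6]
width: 13.8
finger_force: 50.0
clock: 10.7
position: [527.6, -391.7, 242.3]
ee_rot: [3.128, 0.285, 0.001]
wrist_force: [-0.4, 0.2, -5.3]
width: 13.5
finger_force: 50.0
```

```bash
python3 -m pendant '[[0.001,0.001,-0.015,0,1],[0,0,-0.018,0,1],[0,0,-0.014,0,1],[0,0,-0.01,0,1],[0,0,0,0,1]]'
python3 -m pendant '[[0,0,0,0,1],[0,0,0,0,1],[0,0,0,0,1],[0,0,0,0,1],[0,0,0,0,1]]'
python3 - <<'E'
from h import *
s=manip.sense(); print(s["clock"],s["position"],s["ee_rot"],s["moment"])
a=snap("wrist","w4.png");b=snap("side","s2.png")
c=cv2.imread("pics/s2.png")[135:185,265:350]
w=cv2.imread("pics/w4.png"); o=np.zeros((584,800,3),np.uint8); o[:384,:512]=w; o[384:584,:340]=cv2.resize(c,(340,200),interpolation=cv2.INTER_CUBIC)
t=manip.get_image("top")[160:260,360:430,::-1]; o[184:584,520:800]=cv2.resize(t,(280,400),interpolation=cv2.INTER_CUBIC); cv2.imwrite("pics/c4.png",o)
E
```

```text
clock: 11.2
position: [527.7, -390.8, 182.7]
ee_rot: [-3.127, -0.284, 0.004]
wrist_force: [-0.3, 0.5, -6.4]
width: 13.6
finger_force: 50.0
clock: 11.7
position: [528.7, -391.5, 185.3]
ee_rot: [3.128, 0.284, 0.001]
wrist_force: [-0.3, 0.2, -5.6]
width: 13.8
finger_force: 50.0
11.7 [ 528.71038372 -391.49319605  185.29010403] [3.12832926e+00 2.84088064e-01 7.87853506e-04] [ 0.04477003  0.05065665 -0.00709949]
```

View pics/c4.png

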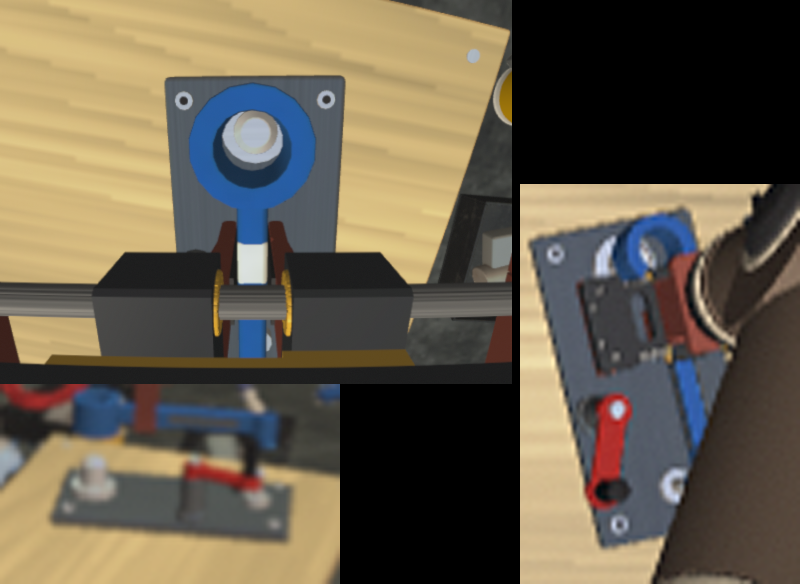

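Through the hub bore the post tip shows at about (254,135). The lever runs parallel to the plate edges, the clamp is open, and the side view shows the lever clear of the pins.

Run:
```python
from h import *
s=manip.sense(); c=cam("wrist",s)
p=onz(c,254,135,125)[:2]; z=s["position"][2]-29.9; h=onz(c,252.5,145,z+40)[:2]
print("clock",s["clock"],"underside",z,"post",p,"hub",h,"err",p-h, "speed",abs(s["joint_vel"]).max())
E=[onz(c,u,v,85)[:2] for u,v in((165,78),(345,78),(176,250),(335,250))]
d=(E[2]+E[3]-E[0]-E[1])/2; print("plate ang",np.degrees(np.arctan2(d[1],d[0])),"width",np.hypot(*(E[0]-E[1])),"end mid",(E[0]+E[1])/2)
```

```text
clock 11.85 underside 155.1340714609609 post [ 580.06880668 -382.60356812] hub [ 581.79295408 -381.24880883] err [-1.7241474 -1.3547593] speed 0.0022209992899693883
plate ang -169.32680122042015 width 125.84817151871438 end mid [ 616.03372042 -376.95986988]
```

```bash
python3 -c "
from bench import manip
print(manip.finish_job())"
```

```text
the job is handed in; nothing more can be done
None
```

The clamp is swung open to about 1.9 rad, and the job was handed in with the lever held level and still by its balance mark, about 30 mm above the pin tips. By my last camera measurement the hub is within about 2 mm of straight over the post; the eye's position follows from the lever's angle matching the fixture's. The judge's result was not shown.

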